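Lock the dust extractor's filter cover with its T-bolt

ROBOT

A 6-joint arm with a two-finger parallel gripper is mounted at the origin on the work surface. World frame = base frame: x ahead of the robot, y to its left, z up, the work surface at z = 0. Lengths are in m, angles in rad, forces in N, time in s.
With the tool pointing down it reaches from about 0.35 to 0.775 m from the base axis. Payload 5.5 kg.
Tool frame: the origin (TCP) lies where the fingers leave the gripper's body, on its centre line; the fingertips stand env.tip_reach ahead of it and the grasp point (between the pads) lies 54 mm ahead of it (env.tip_reach is the distance from the TCP to the fingertips, in m); z points along the fingers, y is the line along which they close (so a half turn about z gives the same grasp; the last joint's range is limited). The gripper opens to 85 mm and grips with 20 to 120 N. Pads are 22 mm wide; open, the fingers measure 114 mm over their backs; the gripper's body (76 mm by 85 mm) begins 54 mm behind the grasp point. The pads swing forward as they close: fully open they stand 13 mm farther back than shut.
Start: joints at [-1.468, 0.313, 0.046, 1.304, 0, 1.431], TCP at [0.138, -0.558, 0.304] pointing down, gripper open.
Joint ranges: [-2.76, 2.76], [-0.86, 1.69], [-1.03, 1.26], [-2.2, 2.34], [-1.47, 1.5], [-3.14, 3.14]. Speed limits (rad/s): [2.57, 2.57, 3.14, 3.14, 3.14, 3.14].

INTERFACE

Orientations are given as a unit quaternion [w, x, y, z].
In Python, from workcell import status, optics, hand_in, env gives the robot as it stands.
- The arm moves only by the shell command python3 -m handwheel 'ROWS' [FORCE]. ROWS is a JSON object whose one key "deltas" holds a list of rows, each a list of 5 numbers: the opening, from -1 (shut) to 1 (fully open), then the shift along the tool's x, y, z in units of 40 mm (1.0 is 40 mm), then the turn about the tool's z in units of 10 degrees (1.0 is 10 degrees). In form: {"deltas": [[jaw, x, y, z, roll], ...]}. A call has 1 to 20 rows; each row shifts and turns the commanded pose from where the row before left it, along the tool's axes as they then stand; what a row does not reach is not made up. A row lasts 1/8 s, in which the tool goes at most 62.5 mm and 10.7 degrees, less where a joint would pass 70% of its speed; a pose out of reach is approached as far as the arm can. A call is refused whole if a number of a shift passes 1 or a number of a turn 1, either way. A call with a gripper value outside its range is refused whole. The fingers move at their own pace and stop on an object; FORCE is the grip in N (left out, the last holds). Time passes only in rows, so rows that do not move let the fingers close. It gives the time, the measured TCP pose, the force, the opening and the grip force at its end, in the units of the state.
- status.get_state(): the state, without advancing time (a new reading comes with each control period).
- optics.read_camera(name): name is "side" or "top" or "wrist"; returns a dict with "frame" (384x512x3 uint8, red, green, blue), "depth" (384x512 float32, m along the optical axis (not along the pixel's ray), 0 where there is no reading), "vfov" (degrees; the focal length in pixels is half the picture's height over the tangent of half this angle, whatever the lens; pixels are square), "cx", "cy" (the principal point, pixels), "origin" and "attitude" of the camera in the world. Camera axes: x right, y down, z forward; pixel columns grow to the right and rows downward; lengths in m; the calibration is good to about 2 mm. The wrist camera is an equidistant fisheye: a pixel r from the principal point sees the ray r / f radians off the axis. A picture is of the moment at which its call begins.
- hand_in(): hands the job in; it is judged then, once.
The state is a dict: "clock": time; "joint_pos": joint angles; "qvel": joint speeds; "tau": joint torques, N m; "tcp_pos": TCP position; "orientation": TCP orientation; "wrist_force": force on the tool from outside, world axes, zero at the start; "ft_torque": the same for the moment, N m; "finger_gap": finger opening in m; "grip_force": force on a finger pad.
Only numpy, scipy, OpenCV 4.12 (cv2) and the standard library are available. Lean on these libraries where they do the work, as an engineer would, in place of code of your own. Each camera call takes 0.05 s, during which the arm holds its last target. There are 200 camera calls.

TASK

The filter in the bench dust extractor has been changed and its blue cover is back on; fasten it. Take the red-handled T-bolt from the wooden block, feel its head down through the opening in the cover and the slot of the bridge bar beneath (the bar may sit a little to one side), press the collar down against the foam gasket, give the bolt a quarter turn and ease off so that the head springs up into the groove across the underside of the bar and the cover stays pulled down when you let go. Be gentle: never lean on the machine, through the bolt or directly, with more than about 3.5 kg (35 N), and leave the polishing bar, the jar and the hammer where they are.

Things in the scene. Friction and masses are not known exactly. Their poses are not given: they have to be found in the camera images.
- extractor: White sheet-steel bench dust extractor, fixed on the bench, 300 mm (x) by 260 mm (y), flat deck 180 mm above the bench. Origin: centre of its underside; z up; intake mouth and visor on its -x side. The blue filter cover lies centred on the deck; a steel bridge bar runs along x beneath the cover and shows through its opening.
- bay (a point): Middle of the filter bay, level with the deck and with the bridge bar's top face (180 mm). The bar's through slot is 40 mm long (x) and 12.4 mm wide, centred here in x but shifted in y by an unknown 0 to 8 mm either way: the bar sits stiffly (40 N to shift) where it was left in its brackets. Bar 52 mm wide (y), 8.5 mm thick, free space below. Axes as the extractor's.
- groove (a point): 6 mm under point bay: ceiling height of the cross groove in the bar's underside, which runs along y, 14 mm wide (x), 2.5 mm deep (the bar is 6 mm thick there). The T-head locks by springing up into this groove when turned across the slot. It shifts in y with the bar.
- opening (a point): Centre of the opening in the blue filter cover, on its top face, 196 mm above the bench until pressed. Opening 46 mm (extractor x) by 34 mm (y). The cover is 166 by 130 mm, 6 mm thick, on a foam gasket: it only sinks straight down. Axes as the extractor's.
- cover (a joint): How far the cover is pressed down, m: 0 free, 0.008 hard stop. It starts to sink at about 4.5 N and needs 1 N more per mm (12.5 N at 8 mm), and a little extra when moved fast (damped foam). With the T-bolt locked it stays at about 0.0025; the head can turn under the bar only while the cover is pressed 0.005 or more.
- tbolt: T-bolt, loose, about 140 g, standing in the wooden block. Origin: centre of the underside of its steel collar (60 mm across, 5 mm thick); z up. Red wing handle 46 mm long (x), 14 mm thick (y), from 9 to 45 mm above the origin. Below: 9 mm round shank, then from 19.5 to 27.5 mm below the origin the T-head, 30 mm (x) by 10 mm (y), parallel to the handle. Locks turned either way.
- block: Wooden tool block fixed on the bench, 80 mm (x) by 150 mm (y), 60 mm high. Origin: centre of its underside. The T-bolt stands in a 36 by 16 mm slot (long side along the block's y) centred at y = +30 mm, its collar on the block's top; a few burrs stand 19 mm high at y = -35 to -55 mm.
- compound_bar: Green polishing-compound bar, 85 by 36 by 26 mm, lying on the extractor's deck beside the cover. Origin: centre of its underside. To be left alone.
- jar: Small jar with a brass lid, 56 mm across and 56 mm high, standing on the bench near the block. Origin: centre of its underside. To be left alone.
- hammer: Chasing hammer, 200 mm long, lying on the bench near the block. To be left alone.
Things that resemble listed ones, but are neither listed nor needed, are in the scene too. Of the things that look like the tbolt, the smallest one is meant.

How it is judged:
On the way, in this order (a step that is already met when the one before it is completed fails the run):
1. the T-head has passed through the slot of the bridge bar, still in line with it (z of tbolt in the frame of extractor below 0.2 m and horizontal distance between tbolt and opening below 0.013 m and angle between the x axis of tbolt and the x axis of extractor, either way round below 0.3 rad), for 0.05 s.
2. pressed down against the gasket, the bolt has been turned a quarter turn under the bar (z of tbolt in the frame of extractor below 0.1955 m and value of joint cover above 0.001 m and angle between the x axis of tbolt and the y axis of extractor, either way round below 0.3 rad), for 0.05 s.
At the end, for the whole second after the job is handed in: T-bolt released, at rest, upright (0.12 rad), within 13 mm of the opening's centre, turned across the slot (within 0.25 rad), its head up in the cross groove so that the cover stays pulled down 1.2 to 4.2 mm; polishing bar, jar and hammer within 20 mm of their starts (angle between the x axis of tbolt and the y axis of extractor, either way round below 0.25 rad and horizontal distance between tbolt and opening below 0.013 m and angle between tbolt's own z axis and vertical below 0.12 rad and value of joint cover between 0.0012 and 0.0042 m and linear speed of tbolt below 0.01 m/s and distance of each of compound_bar, jar, hammer from where it was at the start of the episode below 0.02 m); the robot touches nothing.
It fails at once if the bolt pressed on the extractor (cover or bridge bar) with more than 35 N (contact force between tbolt and extractor above 35 N).
It fails at once if the robot itself pushed on the extractor with more than 35 N (contact force between any of the fingers, the arm and extractor above 35 N).
It fails at once if the polishing bar, the jar or the hammer moved by more than 20 mm (distance of any of compound_bar, jar, hammer from where it was at the start of the episode above 0.02 m).
It also fails if it takes over 70 s, if anything falls off the work surface, if the arm or the gripper's body presses on something with over 40 N, if the wrist force passes 120 N, or if a joint passes its speed limit or range.

## Working session

There is one attempt and no reset: what is moved stays moved. The work goes in short steps, Python scripts to look and compute and a shell command to move; the robot and the scene stay as the last step left them, time stands still between calls to the robot, and variables do not carry over. Pictures are saved under pics/ and viewed, at most 10 in all, crops included, and the job is handed in when it is done.

```bash
mkdir -p pics; ls; cat > h.py <<'E'
import numpy as np, cv2
from scipy.spatial.transform import Rotation as R
from workcell import status, optics, env
def rot(q): return R.from_quat(np.array(q)[[1,2,3,0]]).as_matrix() if np.ndim(q)==1 else np.array(q)
def cloud(c):
    h,w=c['depth'].shape; f=h/2/np.tan(np.radians(c['vfov'])/2)
    u,v=np.meshgrid(np.arange(w),np.arange(h)); d=c['depth']
    P=np.stack([(u-c['cx'])/f*d,(v-c['cy'])/f*d,d],-1)
    return P@rot(c['attitude']).T+np.array(c['origin'])
E
python3 - <<'E'
from h import *
import pickle
s=status.get_state();print({k:np.round(v,3) for k,v in s.items()},env.tip_reach)
for n in('top','side'):
    c=optics.read_camera(n);pickle.dump(c,open(n+'.pkl','wb'))
    cv2.imwrite(f'pics/{n}0.png',cv2.resize(c['frame'][:,:,::-1],(800,600)));print(n,c['vfov'],c['origin'],c['attitude'])
E
```

```text
pics
{'clock': np.float64(0.0), 'joint_pos': array([-1.468,  0.314,  0.045,  1.304,  0.   ,  1.431]), 'qvel': array([0.   , 0.001, 0.   , 0.001, 0.   , 0.002]), 'tau': array([ 1.0000e-03, -4.8063e+01,  2.9853e+01,  2.0000e-02, -0.0000e+00,
       -0.0000e+00]), 'tcp_pos': array([ 0.138, -0.558,  0.303]), 'orientation': array([-0.001,  0.993,  0.121,  0.   ]), 'wrist_force': array([ 0.026, -0.142, -0.427]), 'ft_torque': array([ 0.003, -0.   , -0.015]), 'grip_force': np.float64(0.0), 'finger_gap': np.float64(0.085)} 0.0726
top 45.78908297610644 [0.32343076 0.06886287 1.18205601] [ 0.0755586  -0.7003172   0.70518713 -0.08098043]
side 51.37712599713484 [0.45357853 0.65586759 0.84629299] [ 0.02238838 -0.08739121  0.9361568  -0.3398117 ]
```

View pics/top0.png

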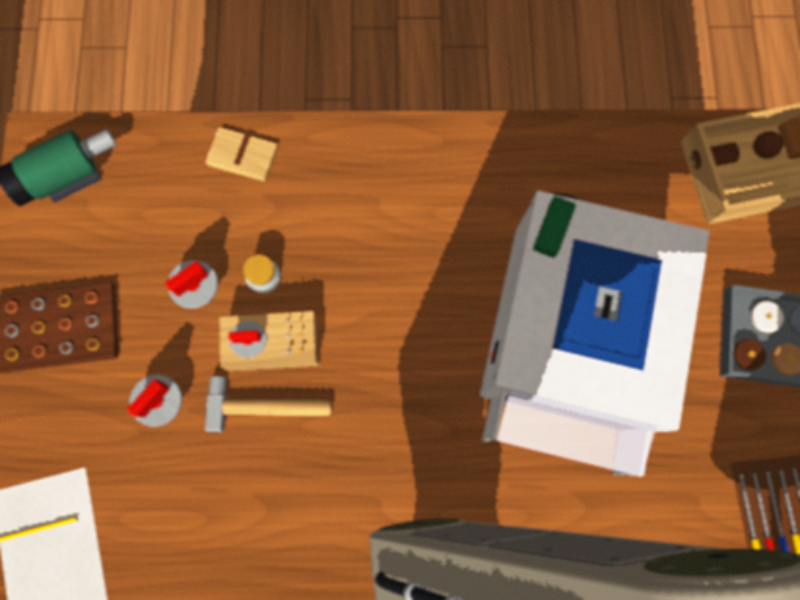

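View pics/side0.png

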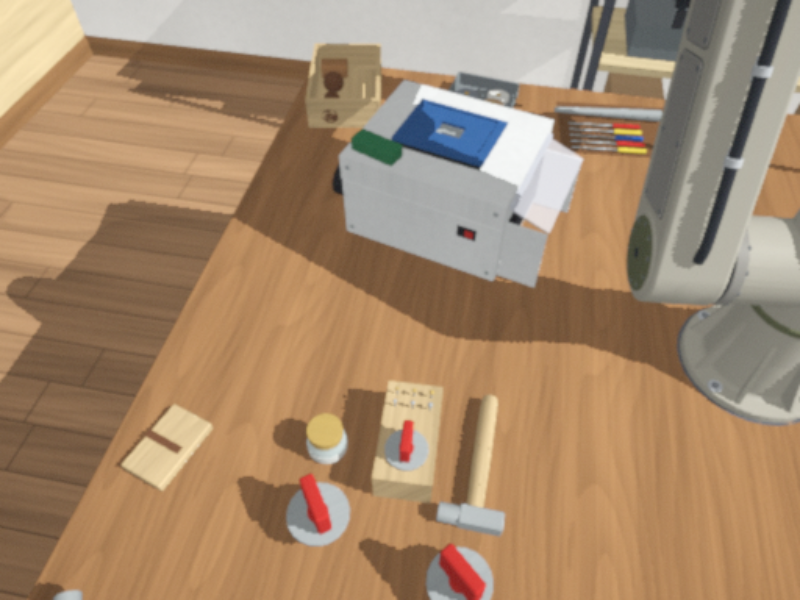

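Top view (800x600): there are three red-handled T-bolts at (187,277), (245,338) and (148,398). The one at (245,338) stands in the wooden block and is the smallest, so it is the one meant. The extractor is at (600,310), its visor toward the robot, with the bar and its dark slot visible at (607,303). The side view agrees. I'll measure these and enlarge a crop.

```bash
python3 - <<'E'
from h import *
import pickle
def rect(P):
    r=cv2.minAreaRect((P[:,:2]*1000).astype(np.float32));b=cv2.boxPoints(r)
    e=b[1]-b[0];g=b[2]-b[1];L=e if np.hypot(*e)>np.hypot(*g) else g
    return np.round(r[0],1),np.round(r[1],1),round(np.degrees(np.arctan2(L[1],L[0]))%180,1)
for n in('top','side'):
    c=pickle.load(open(n+'.pkl','rb'));P=cloud(c);f=c['frame'].astype(int);hsv=cv2.cvtColor(c['frame'],cv2.COLOR_RGB2HSV)
    H,S,V=[hsv[...,i].astype(int) for i in range(3)]
    red=((H<6)|(H>174))&(S>180)&(V>90)
    k,l,st,ce=cv2.connectedComponentsWithStats(red.astype(np.uint8))
    print(n)
    for i in range(1,k):
        if st[i,4]>40:
            Q=P[l==i];t=Q[Q[:,2]>np.percentile(Q[:,2],90)-.004];print('red',ce[i].round(),st[i,4],Q.mean(0).round(3),'ztop',Q[:,2].max().round(4),rect(t))
    blue=(H>100)&(H<125)&(S>150)&(P[...,2]>.185)&(P[...,2]<.21)
    k,l,st,ce=cv2.connectedComponentsWithStats(blue.astype(np.uint8));i=1+np.argmax(st[1:,4])
    Q=P[l==i];print('cover',rect(Q),np.median(Q[:,2]))
    M=(l==i).astype(np.uint8); hull=np.zeros_like(M);cv2.fillConvexPoly(hull,cv2.convexHull(np.argwhere(M)[:,::-1].astype(np.int32)),1)
    inn=cv2.erode(hull,np.ones((9,9)))>0
    op=inn&(P[...,2]<.188);print('opening pts',op.sum(),rect(P[op]))
    sl=inn&(P[...,2]<.172);print('below',sl.sum(),rect(P[sl]) if sl.sum()>4 else '', P[op][:,2].min())
    bar=inn&(P[...,2]>.174)&(P[...,2]<.186);print('bar',bar.sum(),rect(P[bar]),np.median(P[bar][:,2]))
    br=(H>8)&(H<30)&(P[...,2]>.055)&(P[...,2]<.065)&(P[...,1]>.15)
    k,l,st,ce=cv2.connectedComponentsWithStats(br.astype(np.uint8));i=1+np.argmax(st[1:,4]);print('block',rect(P[l==i]),np.median(P[l==i][:,2]))
    if n=='top':
        a=c['frame'][190:245,130:215,::-1];b=c['frame'][150:240,340:430,::-1]
        cv2.imwrite('pics/crop.png',np.hstack([cv2.resize(a,(400,259)),np.zeros((259,5,3),np.uint8),cv2.resize(b,(259,259))]))
E
```

```text
top
red [119. 178.] 311 [0.61  0.38  0.091] ztop 1.1821 (array([462.1, 240.9]), array([437.6,  61.5]), np.float32(43.1))
red [156. 215.] 126 [0.514 0.282 0.109] ztop 1.1821 (array([432.1, 178.2]), array([306.4,  34.4]), np.float32(51.6))
red [ 95. 255.] 311 [0.421 0.425 0.099] ztop 1.1821 (array([389.1, 257.1]), array([394.7,  56.7]), np.float32(78.9))
red [492. 348.] 43 [ 0.197 -0.529  0.027] ztop 0.7239 (array([ 235.9, -354.9]), array([378.3,  15.4]), np.float32(77.6))
cover (array([ 543.1, -251.5]), array([125.2, 163.5]), np.float32(165.8)) 0.1971327431597485
opening pts 280 (array([ 549.2, -255.8]), array([33.5, 51.6]), np.float32(164.1))
below 73 (array([ 552.8, -267.9]), array([11.3, 38.2]), np.float32(167.1)) 0.12760937466187094
bar 203 (array([ 546.3, -254.9]), array([33.5, 45.5]), np.float32(164.1)) 0.1805168946242448
block (array([519.7, 256.8]), array([ 81.5, 151.1]), np.float32(93.3)) 0.06031530806850527
side
red [260. 282.] 113 [0.516 0.298 0.107] ztop 0.8463 (array([485.9, 462.5]), array([ 10.1, 392. ]), np.float32(100.6))
red [201. 322.] 303 [0.61  0.395 0.099] ztop 0.8463 (array([538.2, 506.7]), array([ 18.7, 342.4]), np.float32(122.7))
red [295. 367.] 476 [0.425 0.441 0.094] ztop 0.8463 (array([426.6, 534.6]), array([243.5,  49.4]), np.float32(88.9))
cover (array([ 544. , -244.8]), array([127.9, 159.3]), np.float32(166.1)) 0.19362480641375857
opening pts 93 (array([ 542.8, -275.7]), array([45.3, 43.4]), np.float32(73.6))
below 4  0.1622106019402454
bar 85 (array([ 545.5, -266.4]), array([25.1, 43.8]), np.float32(165.6)) 0.17731125122082236
block (array([520.4, 258.3]), array([ 80. , 152.7]), np.float32(93.3)) 0.05804513413515133
```

View pics/crop.png

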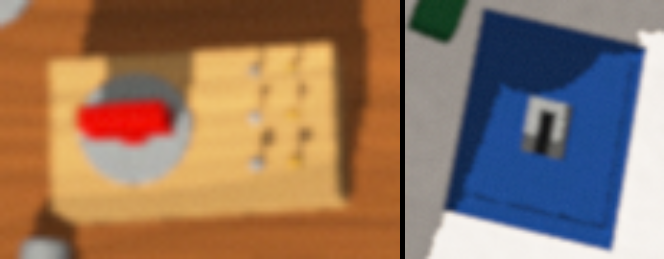

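The crop confirms it: this bolt stands in the burr-studded block. Its handle lies roughly along block y, and the bridge-bar slot shows dark in the cover opening. Next I'll refine both poses by ray casting.

```bash
cat >> h.py <<'E'
def rays(c,uv,z):
    uv=np.asarray(uv,float);f=c['depth'].shape[0]/2/np.tan(np.radians(c['vfov'])/2)
    d=np.c_[(uv[:,0]-c['cx'])/f,(uv[:,1]-c['cy'])/f,np.ones(len(uv))]@rot(c['attitude']).T
    o=np.array(c['origin']);return o+d*((z-o[2])/d[:,2])[:,None]
def rect(P):
    r=cv2.minAreaRect((P[:,:2]*1000).astype(np.float32));b=cv2.boxPoints(r)
    e=b[1]-b[0];g=b[2]-b[1];L=e if np.hypot(*e)>np.hypot(*g) else g
    return np.round(r[0],1),np.round(r[1],1),round(float(np.degrees(np.arctan2(L[1],L[0]))%180),1)
E
python3 - <<'E'
from h import *
import pickle
for n in('top','side'):
    c=pickle.load(open(n+'.pkl','rb'));P=cloud(c);hsv=cv2.cvtColor(c['frame'],cv2.COLOR_RGB2HSV)
    H,S,V=[hsv[...,i].astype(int) for i in range(3)];Z=P[...,2];uv=lambda m:np.argwhere(m)[:,::-1]
    red=((H<6)|(H>174))&(S>150)&(V>70)&(Z>.098)&(Z<.112)&(abs(P[...,0]-.515)<.05)&(abs(P[...,1]-.285)<.05)
    print(n,'handle',red.sum(),rect(P[red]),'cast',rect(rays(c,uv(red),.105)),P[red].mean(0).round(4))
    col=(S<60)&(Z>.06)&(Z<.072)&(np.hypot(P[...,0]-.515,P[...,1]-.285)<.05)&(V>100)
    (x,y),r=cv2.minEnclosingCircle((rays(c,uv(col),.065)[:,:2]*1000).astype(np.float32));print('collar',col.sum(),x,y,r)
    blue=(H>100)&(H<125)&(S>110)&(Z>.17)&(Z<.21)
    k,l,st,ce=cv2.connectedComponentsWithStats(blue.astype(np.uint8));i=1+np.argmax(st[1:,4]);M=(l==i).astype(np.uint8)
    print('cover',rect(rays(c,uv(M>0),.196)))
    ct,hi=cv2.findContours(M,cv2.RETR_CCOMP,cv2.CHAIN_APPROX_NONE)
    hs=[q for q,h in zip(ct,hi[0]) if h[3]>=0];q=max(hs,key=cv2.contourArea)[:,0]
    print('opening@.196',rect(rays(c,q,.196)))
    m=np.zeros_like(M);cv2.fillPoly(m,[q],1);m=cv2.erode(m,np.ones((3,3)))>0
    dk=m&(V<75)&(S<110);print('dark@.18',dk.sum(),rect(rays(c,uv(dk),.18)),rays(c,uv(dk),.18).mean(0))
    lo=m&(Z<.176)&(Z>0.01);print('low@.18',lo.sum(),rect(rays(c,uv(lo),.18)) if lo.any() else '',rays(c,uv(lo),.18).mean(0))
    T=(abs(P[...,0]-.45)<.3)&(P[...,1]<-.1)&(P[...,1]>-.4)&(P[...,0]>.3);print('tall',np.percentile(Z[T&(Z<.4)],99.9))
E
```

```text
top handle 104 (array([517.9, 284.4]), array([15. , 41.5]), 94.9) cast (array([517.3, 284.1]), array([41.1, 14.6]), 89.6) [0.5168 0.2836 0.1046]
collar 205 517.7470703125 284.949462890625 29.226306915283203
cover (array([ 543.1, -251.4]), array([126.3, 163. ]), 165.6)
opening@.196 (array([ 543.5, -250.8]), array([38.4, 50.1]), 165.0)
dark@.18 60 (array([ 542.7, -254.1]), array([11.6, 31.5]), 170.1) [ 0.54139028 -0.25396078  0.18      ]
low@.18 77 (array([ 542.9, -253.7]), array([11.8, 35.9]), 165.9) [ 0.54304814 -0.25328569  0.18      ]
tall 0.20946051859085943
side handle 124 (array([517.5, 289.4]), array([11.9, 44.6]), 93.0) cast (array([517.2, 291.5]), array([11.9, 46.8]), 93.0) [0.5174 0.2909 0.1025]
collar 412 517.739501953125 290.1966857910156 30.488101959228516
cover (array([ 543.7, -240.3]), array([133.5, 161. ]), 165.6)
opening@.196 (array([ 542.7, -243.8]), array([39.1, 48.7]), 165.5)
dark@.18 0 (array([0., 0.]), array([0., 0.]), 0.0) [nan nan nan]
low@.18 13 (array([ 541.5, -263.7]), array([24.9, 32. ]), 168.9) [ 0.5410771  -0.26275998  0.18      ]
tall 0.20494561762682095<stdin>:17: RuntimeWarning: Mean of empty slice.
  ret = um.true_divide(
```

```bash
python3 -m handwheel '{"deltas": [[1,0.9,-0.5,-0.2,0],[1,0.9,-0.5,-0.2,0],[1,0.9,-0.5,-0.2,0],[1,0.95,-0.55,-0.2,0],[1,0.95,-0.55,-0.2,0],[1,0.95,-0.55,-0.2,0],[1,0.95,-0.55,0,0],[1,0.95,-0.6,0,0],[1,0.95,-0.6,0,0],[1,0.95,-0.6,0,0]]}'
python3 -m handwheel '{"deltas": [[0,0.4,-0.95,0,0],[0,0.4,-0.95,0,0],[0,0.4,-0.95,0,0],[0,0.4,-0.95,0,0],[0,0.4,-0.95,0,0],[0,0.4,-0.95,0,0],[0,0.4,-0.95,0,0],[0,0.4,-0.95,0,0],[0,0.4,-0.95,0,0],[0,0.4,-0.95,0,0],[0,0.4,-0.95,0,0],[0,0.4,-0.95,0,0],[0,0,-0.95,0,0]]}'
python3 -m handwheel '{"deltas": [[0,0,0,0,-1],[0,0,0,0,-1],[0,0,0,0,-1],[0,0,0,0,-1],[0,0,0,0,-1],[0,0,0,0,-1],[0,0,0,0,-1],[0,0,0,0,-0.9],[0,0,0,0,0],[0,0,0,0,0]]}'
python3 - <<'E'
from h import *
s=status.get_state();p=np.array(s['tcp_pos']);A=rot(s['orientation']);print(p,np.degrees(np.arctan2(A[1,0],A[0,0])),A[2,2],s['joint_pos'])
d=A.T@(np.array([.5175,.2875,.25])-p)/.04;print(d)
c=optics.read_camera('wrist');print(c['vfov'],c['cx'],c['cy'],c['origin'],c['attitude']);cv2.imwrite('pics/w1.png',c['frame'][:,:,::-1])
import pickle;pickle.dump(c,open('w1.pkl','wb'))
E
```

```text
clock: 1.35
tcp_pos: [0.4491, -0.2534, 0.3515]
orientation: [-0.0, 0.993, 0.121, -0.0]
wrist_force: [0.0, -0.9, 0.1]
finger_gap: 0.0853
grip_force: 0.0
clock: 2.98
tcp_pos: [0.5234, 0.2441, 0.3512]
orientation: [-0.011, 0.989, 0.144, -0.002]
wrist_force: [-0.6, -0.2, 0.1]
finger_gap: 0.0427
grip_force: 0.0
clock: 4.22
tcp_pos: [0.5231, 0.2424, 0.3521]
orientation: [-0.01, 0.674, 0.739, 0.005]
wrist_force: [-0.4, 0.6, 0.1]
finger_gap: 0.0426
grip_force: 0.0
[0.52313507 0.24238045 0.35213167] 95.2878342084182 -0.9997593752657116 [0.28592763 0.30817802 0.15605752 1.41924807 0.02193038 1.76437638]
[ 1.08124765 -0.02400122  2.57717505]
65.70646984690485 256.7384999795604 189.8360498634986 [0.51701985 0.31030789 0.4224581 ] [0.127368   0.99077945 0.04604241 0.00368257]
```

View pics/w1.png

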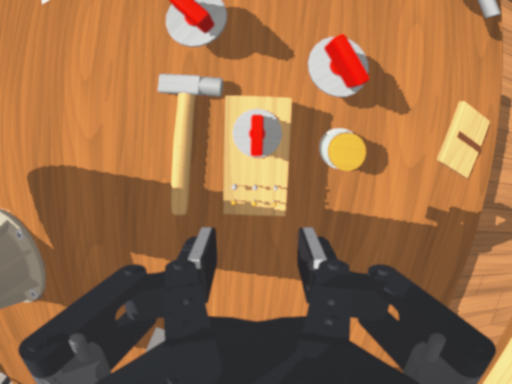

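The wrist view shows the block at (257,155), with the bolt's red handle at (257,135) standing upright in the image and the jar at (345,150). I'll cast these fisheye pixels to get the bolt's position.

```bash
cat >> h.py <<'E'
def frays(c,uv,z):
    uv=np.asarray(uv,float);f=c['depth'].shape[0]/2/np.tan(np.radians(c['vfov'])/2)
    x=uv[:,0]-c['cx'];y=uv[:,1]-c['cy'];r=np.hypot(x,y)+1e-9;t=r/f
    d=np.c_[x/r*np.sin(t),y/r*np.sin(t),np.cos(t)]@rot(c['attitude']).T
    o=np.array(c['origin']);return o+d*((z-o[2])/d[:,2])[:,None]
def goto(x,y,z):
    s=status.get_state();p=np.array(s['tcp_pos']);A=rot(s['orientation'])
    print('tcp',p.round(4),'yaw',np.degrees(np.arctan2(A[1,0],A[0,0])).round(2),'zax',A[:,2].round(4),'j6',s['joint_pos'][5].round(3),'t',s['clock'])
    print('units',(A.T@(np.array([x,y,z])-p)/.04).round(3))
E
python3 - <<'E'
from h import *
import pickle
c=pickle.load(open('w1.pkl','rb'));hsv=cv2.cvtColor(c['frame'],cv2.COLOR_RGB2HSV).astype(int);H,S,V=[hsv[...,i] for i in range(3)]
m=np.zeros(H.shape,bool);m[100:165,230:285]=1
uv=lambda m:np.argwhere(m)[:,::-1]
red=m&((H<8)|(H>172))&(S>170)
Q=frays(c,uv(red),.105);print('handle',rect(Q),Q.mean(0))
col=m&(S<60)&(V>90);k,l,st,ce=cv2.connectedComponentsWithStats(col.astype(np.uint8))
(x,y),r=cv2.minEnclosingCircle((frays(c,uv(col),.065)[:,:2]*1000).astype(np.float32));print('collar',x,y,r)
goto(.5175,.2875,.2)
E
```

```text
handle (array([517.5, 287. ]), array([13.8, 41.9]), 95.4) [0.51755556 0.2877308  0.105     ]
collar 517.430908203125 287.2789306640625 29.61244773864746
tcp [0.5232 0.2425 0.3521] yaw 95.32 zax [-0.0066  0.0209 -0.9998] j6 1.764 t 4.275
units [ 1.053 -0.019  3.827]
```

```bash
python3 -m handwheel '{"deltas": [[0.3,0.35,0,0,0],[0.3,0.35,0,0,0],[0.3,0.35,0,0.4,0],[0.3,0,0,0.6,0],[0.3,0,0,0.6,0],[0.3,0,0,0.6,0],[0.3,0,0,0.6,0],[0.3,0,0,0.5,0],[0.3,0,0,0.3,0],[0.3,0,0,0,0],[0.3,0,0,0,0]]}'; python3 -c "
from h import *
goto(.5178,.2865,.146)"
```

```text
clock: 5.65
tcp_pos: [0.5188, 0.2878, 0.2097]
orientation: [-0.009, 0.673, 0.74, 0.006]
wrist_force: [-0.1, -0.8, 0.4]
finger_gap: 0.0556
grip_force: 0.0
tcp [0.5188 0.2878 0.2097] yaw 95.47 zax [-0.0055  0.0213 -0.9998] j6 1.838 t 5.65
units [-0.065 -0.022  1.59 ]
```

```bash
python3 -m handwheel '{"deltas": [[0.3,-0.03,-0.02,0.5,0],[0.3,-0.03,0,0.5,0],[0.3,0,0,0.4,0],[0.3,0,0,0.19,0],[0.3,0,0,0,0],[-1,0,0,0,0],[-1,0,0,0,0],[-1,0,0,0,0],[-1,0,0,0,0],[-1,0,0,0,0],[-1,0,0,0,0]]}' 60; python3 -c "
from h import *
goto(.5178,.2865,.30)"
```

```text
clock: 7.02
tcp_pos: [0.518, 0.2865, 0.1463]
orientation: [-0.009, 0.673, 0.74, 0.006]
wrist_force: [-0.2, -0.5, 6.3]
finger_gap: 0.0132
grip_force: 59.2
tcp [0.518  0.2865 0.1463] yaw 95.46 zax [-0.0049  0.0216 -0.9998] j6 1.837 t 7.025
units [ 0.084 -0.016 -3.842]
```

```bash
python3 -m handwheel '{"deltas": [[-1,0,0,-0.2,0],[-1,0,0,-0.4,0],[-1,0,0,-0.5,0],[-1,0,0,-0.6,0],[-1,0,0,-0.6,0],[-1,0,0,-0.6,0],[-1,0,0,-0.6,0],[-1,0,0,-0.6,0],[-1,0,0,-0.6,-0.5],[-1,0,0,-0.6,-0.8],[-1,0,0,-0.4,-0.8],[-1,0,0,-0.2,-0.8],[-1,0,0,0,-0.8],[-1,0,0,0,-0.8],[-1,0,0,0,-0.8],[-1,0,0,0,-0.8],[-1,0,0,0,-0.7],[-1,0,0,0,-0.2],[-1,0,0,0,0]]}'
python3 -c "
from h import *
goto(.5435,-.248,.38); print(status.get_state()['wrist_force'])"
```

```text
clock: 9.4
tcp_pos: [0.5189, 0.2813, 0.3818]
orientation: [-0.004, 0.127, 0.992, 0.01]
wrist_force: [-0.3, 0.1, -0.5]
finger_gap: 0.0132
grip_force: 58.4
tcp [0.5189 0.2813 0.3818] yaw 165.38 zax [-0.0063  0.021  -0.9998] j6 0.608 t 9.4
units [ -3.935 -12.647  -0.237]
[-0.25902788  0.09357547 -0.54317903]
```

```bash
python3 -m handwheel '{"deltas": [[-1,-0.1,-0.3,0,0],[-1,-0.2,-0.6,0,0],[-1,-0.25,-0.8,0,0],[-1,-0.25,-0.8,0,0],[-1,-0.25,-0.8,0,0],[-1,-0.25,-0.8,0,0],[-1,-0.25,-0.8,0,0],[-1,-0.25,-0.8,0,0],[-1,-0.25,-0.8,0,0],[-1,-0.25,-0.8,0,0],[-1,-0.25,-0.8,0,0],[-1,-0.25,-0.8,0,0],[-1,-0.25,-0.8,0,0],[-1,-0.25,-0.8,0,0],[-1,-0.25,-0.8,0,0],[-1,-0.25,-0.8,0,0],[-1,-0.2,-0.4,0,0],[-1,-0.1,-0.1,0,0],[-1,0,0,0,0]]}'
python3 - <<'E'
from h import *
goto(.5435,-.248,.36)
import pickle
for n in('wrist','side','top'):
    c=optics.read_camera(n);pickle.dump(c,open(n+'2.pkl','wb'))
    if n!='top': cv2.imwrite(f'pics/{n}2.png',c['frame'][:,:,::-1] if n=='wrist' else cv2.resize(c['frame'][0:240,150:470,::-1],(800,600)))
E
```

```text
clock: 11.78
tcp_pos: [0.5513, -0.2471, 0.37]
orientation: [-0.005, 0.126, 0.992, 0.01]
wrist_force: [-0.2, 0.5, -0.9]
finger_gap: 0.0132
grip_force: 58.4
tcp [ 0.5513 -0.2471  0.37  ] yaw 165.47 zax [-0.0067  0.0215 -0.9997] j6 -0.306 t 11.775
units [ 0.18  -0.075  0.251]
```

View pics/wrist2.png

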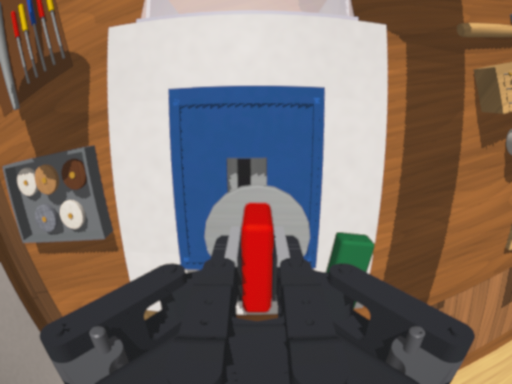

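View pics/side2.png

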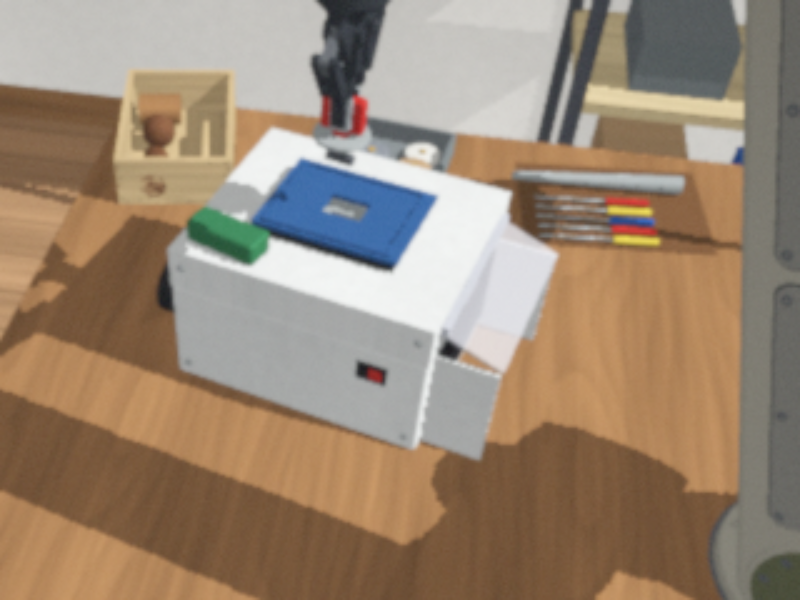

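The wrist view shows the bolt held upright and in line with the bar. Its collar is at (257,235), the opening is ahead at (247,170), and the dark slot at (244,170) is slightly left of the opening's centre. The side view agrees: bolt in the jaws, polishing bar clear. Next I'll measure the slot line.

```bash
python3 - <<'E'
from h import *
import pickle
c=pickle.load(open('wrist2.pkl','rb'));hsv=cv2.cvtColor(c['frame'],cv2.COLOR_RGB2HSV).astype(int);H,S,V=[hsv[...,i] for i in range(3)]
print('cam',c['origin'])
a=np.radians(165.6-180);ex=np.array([np.cos(a),np.sin(a)]);ey=np.array([-ex[1],ex[0]])
O=np.array([.5435,-.248])
blue=((H>100)&(H<125)&(S>120))
for r in (164,168,172,176):
    print(r,''.join('B' if blue[r,u] else ('d' if V[r,u]<75 else 'g') for u in range(220,275)))
E=lambda u,v,z:(lambda d:(round(float(d@ex)*1e3,1),round(float(d@ey)*1e3,1)))(frays(c,[[u,v]],z)[0,:2]-O)
for r in (120,140,160,170):
    w=np.where(blue[r])[0];print('cover L,R',r,w.min(),w.max(),E(w.min()-.5,r,.196),E(w.max()+.5,r,.196))
w=np.where(blue[:150,250])[0];print('cover front edge',E(250,w.min()-.5,.196))
for r in (165,168,171,174):
    d=np.where(V[r,225:270]<75)[0]+225;g=np.where(~blue[r,215:280])[0]+215
    print(r,'slot',E(d.min()-.5,r,.18),E(d.max()+.5,r,.18),'open',E(g.min()-.5,r,.19),E(g.max()+.5,r,.19))
red=((H<8)|(H>172))&(S>170);red[:195]=0;red[:,:230]=0;red[:,290:]=0;red[310:]=0
s=status.get_state();zt=s['tcp_pos'][2]-.0863+.045
Q=frays(c,np.argwhere(red)[:,::-1],zt);print('handle',rect(Q),((Q[:,:2].mean(0)-O)@np.c_[ex,ey]*1e3))
col=(S<50)&(V>110);col[:187]=0;col[258:]=0;col[:,:204]=0;col[:,312:]=0
Q=frays(c,np.argwhere(col)[:,::-1],zt-.04);Q=Q[:,:2]
k=cv2.convexHull(np.argwhere(col)[:,::-1].astype(np.int32))[:,0]
K=frays(c,k,zt-.04)[:,:2]-O;L=K@np.c_[ex,ey]*1e3;print('collar ext',L.min(0),L.max(0))
T=np.array(s['tcp_pos'])[:2]-O;print('tcp in ext',T@ex*1e3,T@ey*1e3)
c=pickle.load(open('side2.pkl','rb'));hsv=cv2.cvtColor(c['frame'],cv2.COLOR_RGB2HSV).astype(int)
E
```

```text
cam [ 0.48450635 -0.23084227  0.43967657]
164 BBBBBBBggggggggggddddddddddddddggggggggggggggggBBBBBBBB
168 BBBBBBBggggggggggddddddddddddddggggggggggggggggBBBBBBBB
172 BBBBBBBggggggggggddddddddddddddggggggggggggggggBBBBBBBB
176 BBBBBBBgggggggggggddddddddddddggggggggggggggggggBBBBBBB
cover L,R 120 170 322 (-55.9, -65.9) (-54.7, 61.1)
cover L,R 140 171 322 (-39.0, -65.7) (-37.9, 61.6)
cover L,R 160 172 321 (-21.9, -65.8) (-20.9, 61.3)
cover L,R 170 173 321 (-13.3, -65.4) (-12.3, 61.7)
cover front edge (-81.5, 1.2)
165 slot (-13.8, -11.2) (-13.7, 1.3) open (-15.7, -19.2) (-15.4, 14.9)
168 slot (-11.1, -11.2) (-11.0, 1.2) open (-13.1, -19.3) (-12.8, 14.9)
171 slot (-8.4, -11.3) (-8.3, 1.2) open (-10.5, -19.4) (-10.2, 15.0)
174 slot (-5.6, -10.4) (-5.5, 1.2) open (-7.9, -19.4) (-7.6, 15.0)
handle (array([ 544.3, -244.1]), array([13.2, 51.6]), 164.9) [-1.50186919  3.97216845]
collar ext [-22.11183426 -24.28316322] [19.60347743 34.05393348]
tcp in ext 7.107270598994828 3.4574994031248285
```

```bash
python3 -m handwheel '{"deltas": [[-1,0.05,-0.1,0,0],[-1,0.05,-0.1,0,0],[-1,0,-0.11,0.1,0],[-1,0,0,0.3,0],[-1,0,0,0.4,0],[-1,0,0,0.4,0],[-1,0,0,0.3,0],[-1,0,0,0.1,0],[-1,0,0,0,0],[-1,0,0,0,0]]}'
python3 - <<'E'
from h import *
goto(.5435,-.248,.30)
s=status.get_state();p=np.array(s['tcp_pos']);print(s['wrist_force'])
a=np.radians(-14.4);ex=np.array([np.cos(a),np.sin(a)]);ey=np.array([-ex[1],ex[0]])
print('tcp ext',(p[:2]-[.5435,-.248])@np.c_[ex,ey]*1e3)
import pickle
c=optics.read_camera('wrist');pickle.dump(c,open('wrist3.pkl','wb'));b=optics.read_camera('side');pickle.dump(b,open('side3.pkl','wb'))
cv2.imwrite('pics/w3.png',np.hstack([cv2.resize(c['frame'][120:320,160:360,::-1],(400,400)),cv2.resize(b['frame'][10:130,240:360,::-1],(400,400))]))
E
```

```text
clock: 13.18
tcp_pos: [0.544, -0.2573, 0.3066]
orientation: [-0.004, 0.127, 0.992, 0.01]
wrist_force: [0.3, -0.3, -1.3]
finger_gap: 0.0135
grip_force: 58.4
tcp [ 0.544  -0.2573  0.3066] yaw 165.46 zax [-0.0055  0.0203 -0.9998] j6 -0.327 t 13.175
units [0.07 0.22 0.17]
[ 0.27897177 -0.2867315  -1.31626215]
tcp ext [ 2.83409458 -8.91658054]
```

View pics/w3.png

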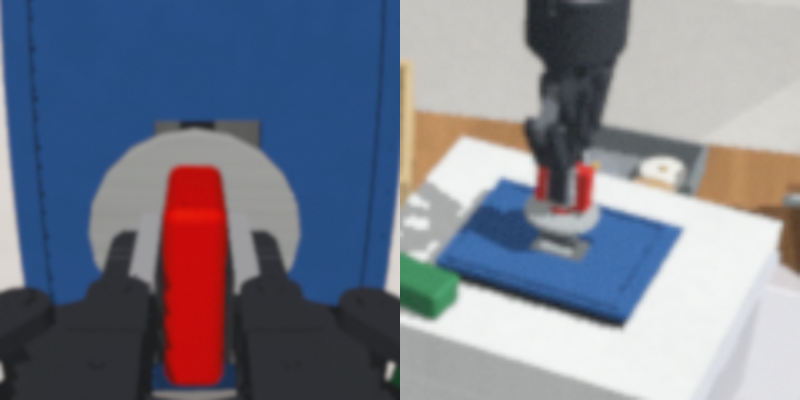

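The wrist crop (left half) shows the handle at (195,270) and the slot's end peeking out at (197,125). The side crop (right half) shows the head entering the opening at (560,245). I'll check the lateral offset numerically.

```bash
python3 - <<'E'
from h import *
import pickle
c=pickle.load(open('wrist3.pkl','rb'));hsv=cv2.cvtColor(c['frame'],cv2.COLOR_RGB2HSV).astype(int);H,S,V=[hsv[...,i] for i in range(3)]
a=np.radians(-14.4);ex=np.array([np.cos(a),np.sin(a)]);ey=np.array([-ex[1],ex[0]]);O=np.array([.5435,-.248])
E=lambda u,v,z:(lambda d:(round(float(d@ex)*1e3,1),round(float(d@ey)*1e3,1)))(frays(c,[[u,v]],z)[0,:2]-O)
for r in range(180,185):
    print(r,V[r,236:292].tolist())
    d=np.where(V[r,240:285]<48)[0]+240
    if len(d):print('slot',E(d.min()-.5,r,.18),E(d.max()+.5,r,.18))
for r in (210,230):
    g=np.where(((H<100)|(S<100))[r,190:325])[0]+190;print('collar',g.min(),g.max(),E(g.min()-.5,r,.225),E(g.max()+.5,r,.225))
red=((H<8)|(H>172))&(S>170)
for r in (215,230,245,260,280,300):
    g=np.where(red[r,230:285])[0]+230;print('handle',r,E(g.min()-.5,r,.265),E(g.max()+.5,r,.265))
for r in (130,150,170):
    b=np.where((H[r]>100)&(H[r]<125)&(S[r]>120))[0];print('cover',E(b.min()-.5,r,.196),E(b.max()+.5,r,.196))
E
```

```text
180 [124, 118, 114, 114, 114, 114, 114, 114, 114, 115, 115, 115, 114, 109, 104, 100, 99, 97, 95, 95, 95, 95, 95, 95, 94, 94, 94, 94, 94, 94, 97, 103, 108, 111, 112, 112, 112, 111, 111, 111, 110, 110, 111, 111, 112, 112, 111, 111, 111, 110, 110, 109, 107, 106, 112, 125]
181 [119, 108, 101, 99, 99, 99, 100, 101, 101, 101, 101, 101, 98, 89, 78, 69, 65, 63, 61, 61, 61, 61, 61, 61, 61, 60, 61, 60, 61, 62, 68, 82, 92, 98, 99, 99, 98, 98, 97, 97, 96, 96, 96, 96, 97, 98, 97, 96, 97, 96, 95, 95, 93, 94, 104, 122]
182 [118, 102, 94, 91, 91, 91, 92, 93, 94, 94, 94, 93, 89, 79, 61, 49, 45, 44, 45, 47, 49, 49, 48, 46, 45, 43, 43, 41, 41, 42, 54, 72, 86, 92, 94, 94, 93, 92, 92, 92, 91, 91, 91, 92, 92, 92, 91, 91, 91, 90, 90, 89, 87, 88, 102, 123]
slot (-17.9, -9.8) (-17.8, -0.3)
183 [118, 102, 92, 89, 90, 91, 92, 93, 94, 94, 94, 93, 89, 79, 63, 54, 54, 58, 66, 73, 78, 80, 77, 72, 65, 60, 54, 49, 46, 45, 54, 72, 86, 93, 94, 94, 93, 93, 93, 92, 92, 92, 91, 91, 92, 92, 92, 91, 91, 91, 90, 89, 87, 88, 102, 123]
slot (-17.2, -1.6) (-17.1, -0.3)
184 [117, 102, 92, 90, 91, 92, 93, 95, 97, 99, 100, 100, 98, 94, 87, 86, 90, 95, 103, 113, 118, 121, 117, 110, 104, 96, 89, 84, 77, 72, 73, 82, 92, 96, 96, 96, 94, 94, 93, 93, 92, 91, 91, 92, 92, 92, 92, 92, 91, 90, 90, 89, 87, 87, 101, 123]
collar 211 303 (-13.6, -32.1) (-13.1, 18.4)
collar 205 309 (-1.8, -36.1) (-1.2, 22.4)
handle 215 (-25.3, -13.0) (-25.2, -2.3)
handle 230 (-18.8, -13.9) (-18.7, -1.4)
handle 245 (-12.0, -14.5) (-11.9, -0.8)
handle 260 (-4.9, -14.3) (-4.7, -1.1)
handle 280 (5.2, -14.5) (5.4, -1.4)
handle 300 (16.3, -14.8) (16.5, -1.1)
cover (-55.7, -66.2) (-55.6, 61.3)
cover (-43.1, -66.2) (-42.7, 61.3)
cover (-30.3, -65.7) (-29.6, 61.5)
```

```bash
python3 -m handwheel '{"deltas": [[-1,0,0.03,0,0],[-1,0,0,0.1,0],[-1,0,0,0.1,0],[-1,0,0,0.1,0],[-1,0,0,0.1,0],[-1,0,0,0.05,0],[-1,0,0,0,0]]}'; python3 -c "
from h import *
goto(.5441,-.2562,.285); print(status.get_state()['wrist_force'])"
```

```text
clock: 14.15
tcp_pos: [0.5439, -0.2556, 0.2878]
orientation: [-0.005, 0.127, 0.992, 0.01]
wrist_force: [0.9, 0.5, -1.1]
finger_gap: 0.0132
grip_force: 58.4
tcp [ 0.5439 -0.2556  0.2878] yaw 165.47 zax [-0.0067  0.0211 -0.9998] j6 -0.325 t 14.15
units [-0.01  -0.015  0.069]
[ 0.94494701  0.51550814 -1.07086833]
```

```bash
python3 -m handwheel '{"deltas": [[-1,0,0,0.05,0],[-1,0,0,0.05,0],[-1,0,0,0.05,0],[-1,0,0,0.04,0],[-1,0,0,0.04,0],[-1,0,0,0.04,0],[-1,0,0,0,0]]}'; python3 -c "
from h import *
goto(.5441,-.2562,.276); print(status.get_state()['wrist_force'])"
```

```text
clock: 15.02
tcp_pos: [0.544, -0.2555, 0.2786]
orientation: [-0.004, 0.127, 0.992, 0.009]
wrist_force: [-1.0, 1.8, 7.7]
finger_gap: 0.0132
grip_force: 59.8
tcp [ 0.544  -0.2555  0.2786] yaw 165.47 zax [-0.005   0.0197 -0.9998] j6 -0.324 t 15.025
units [-0.008 -0.019  0.066]
[-0.996977    1.76677864  7.65927547]
```

```bash
python3 -m handwheel '{"deltas": [[-1,0,0,0.03,0],[-1,0,0,0.04,0],[-1,0,0,0,0],[-1,0,0,0,0]]}'; python3 -c "
from h import *
goto(.5441,-.2562,.276); print(status.get_state()['wrist_force'])"
```

```text
clock: 15.52
tcp_pos: [0.544, -0.2554, 0.2764]
orientation: [-0.003, 0.127, 0.992, 0.009]
wrist_force: [-2.0, 2.0, 8.9]
finger_gap: 0.0134
grip_force: 60.1
tcp [ 0.544  -0.2554  0.2764] yaw 165.46 zax [-0.0045  0.0193 -0.9998] j6 -0.324 t 15.525
units [-0.008 -0.018  0.011]
[-1.98889461  1.9504765   8.87903361]
```

```bash
python3 -m handwheel '{"deltas": [[-1,0,0,0.025,0],[-1,0,0,0,0],[-1,0,0,0,0.5],[-1,0,0,0,0.5],[-1,0,0,0,0.5]]}'; python3 -c "
from h import *
goto(.5441,-.2562,.276); s=status.get_state();print(s['wrist_force'],s['ft_torque'])"
```

```text
clock: 16.15
tcp_pos: [0.5456, -0.257, 0.2763]
orientation: [-0.002, 0.256, 0.967, 0.007]
wrist_force: [2.1, -2.9, 9.5]
finger_gap: 0.0134
grip_force: 59.8
tcp [ 0.5456 -0.257   0.2763] yaw 150.3 zax [-4.000e-04  1.550e-02 -9.999e-01] j6 -0.06 t 16.15
units [ 0.042 -0.001  0.008]
[ 2.05343057 -2.86343132  9.49548319] [-0.65641984 -0.25097395  0.15441908]
```

```bash
python3 -m handwheel '{"deltas": [[-1,0,0,0.01,0.6],[-1,0,0,0,0.6],[-1,0,0,0,0.6],[-1,0,0,0,0.6]]}'; python3 -c "
from h import *
goto(.5441,-.2562,.276); s=status.get_state();print(s['wrist_force'],s['ft_torque'])"
```

```text
clock: 16.65
tcp_pos: [0.5467, -0.2569, 0.2763]
orientation: [-0.002, 0.452, 0.892, 0.008]
wrist_force: [4.7, -2.2, 8.9]
finger_gap: 0.0132
grip_force: 59.8
tcp [ 0.5467 -0.2569  0.2763] yaw 126.3 zax [ 0.0027  0.0158 -0.9999] j6 0.36 t 16.65
units [ 0.053 -0.043  0.009]
[ 4.70508851 -2.16142534  8.8843894 ] [-0.31867832 -1.05387728  0.15615374]
```

```bash
python3 -m handwheel '{"deltas": [[-1,-0.02,0.03,0.01,0.6],[-1,0,0,0,0.6],[-1,0,0,0,0.6],[-1,0,0,0,0.6],[-1,0,0,0,0.6],[-1,0,0,0,0.6],[-1,0,0,0,0.6],[-1,0,0,0,0.9],[-1,0,0,0,0]]}'; python3 -c "
from h import *
goto(.5441,-.2562,.276); s=status.get_state();print(s['wrist_force'],s['ft_torque'])"
```

```text
clock: 17.77
tcp_pos: [0.5464, -0.2555, 0.2753]
orientation: [-0.008, 0.791, 0.612, 0.005]
wrist_force: [-0.7, 1.1, 10.9]
finger_gap: 0.0131
grip_force: 60.1
tcp [ 0.5464 -0.2555  0.2753] yaw 75.4 zax [-0.0015  0.019  -0.9998] j6 1.249 t 17.775
units [-0.031 -0.052 -0.018]
[-0.67920488  1.11112009 10.89450441] [ 0.42791951 -0.17100042 -0.0323267 ]
```

```bash
python3 -m handwheel '{"deltas": [[-1,0,0,-0.03,0],[-1,0,0,-0.03,0],[-1,0,0,-0.03,0],[-1,0,0,-0.02,0],[-1,0,0,-0.02,0],[-1,0,0,0,0],[-1,0,0,0,0]]}'; python3 -c "
from h import *
goto(.5441,-.2562,.276); s=status.get_state();print(s['wrist_force'],s['ft_torque'])"
```

```text
clock: 18.65
tcp_pos: [0.5465, -0.2556, 0.2775]
orientation: [-0.009, 0.791, 0.612, 0.005]
wrist_force: [6.7, 0.3, 0.6]
finger_gap: 0.0133
grip_force: 58.4
tcp [ 0.5465 -0.2556  0.2775] yaw 75.47 zax [-0.0041  0.0207 -0.9998] j6 1.248 t 18.65
units [-0.03  -0.054  0.037]
[6.69735493 0.30728083 0.59274674] [-0.01119745 -1.54706548 -0.10643743]
```

The head isn't in the groove yet: the bolt is held about 4.8 mm down under the bar, and my estimate puts it about 2.5 mm too far along +x. I'll nudge it along −x of the extractor, which is tool −y.

```bash
python3 -m handwheel '{"deltas": [[-1,0,-0.02,0.03,0],[-1,0,-0.02,0,0],[-1,0,-0.02,0,0],[-1,0,0,0,0]]}'; python3 -c "
from h import *
goto(.5441,-.2562,.276); s=status.get_state();print(s['wrist_force'],s['ft_torque'])
import pickle
c=optics.read_camera('wrist');pickle.dump(c,open('wrist4.pkl','wb'));b=optics.read_camera('side')
cv2.imwrite('pics/w4.png',np.hstack([cv2.resize(c['frame'][120:320,160:360,::-1],(400,400)),cv2.resize(b['frame'][10:130,240:360,::-1],(400,400))]))"
```

```text
clock: 19.15
tcp_pos: [0.545, -0.2553, 0.2776]
orientation: [-0.008, 0.791, 0.612, 0.005]
wrist_force: [7.3, 0.4, 3.6]
finger_gap: 0.0128
grip_force: 59.3
tcp [ 0.545  -0.2553  0.2776] yaw 75.47 zax [-0.0012  0.0194 -0.9998] j6 1.247 t 19.15
units [-0.027 -0.015  0.039]
[7.3466585  0.40151659 3.58184015] [ 0.04110897 -1.72225429 -0.11149058]
```

View pics/w4.png

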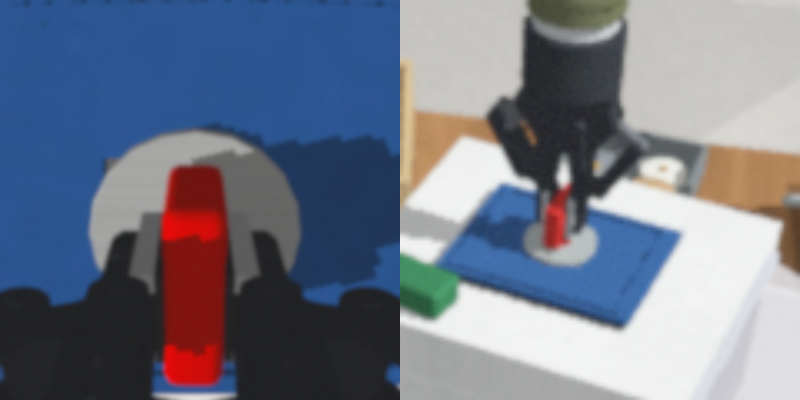

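The crop shows the bolt turned across the slot with its collar on the cover at (195,230). A corner of the opening's −x end peeks out at (107,160), so the bolt does sit slightly to +x. I'll measure that.

```bash
python3 - <<'E'
from h import *
import pickle
c=pickle.load(open('wrist4.pkl','rb'));hsv=cv2.cvtColor(c['frame'],cv2.COLOR_RGB2HSV).astype(int);H,S,V=[hsv[...,i] for i in range(3)]
a=np.radians(-14.4);ex=np.array([np.cos(a),np.sin(a)]);ey=np.array([-ex[1],ex[0]]);O=np.array([.5435,-.248])
E=lambda u,v,z:(lambda d:(round(float(d@ex)*1e3,1),round(float(d@ey)*1e3,1)))(frays(c,[[u,v]],z)[0,:2]-O)
red=((H<8)|(H>172))&(S>150)
B=(H>100)&(H<125)&(S>110)
for r in (205,220,235):
    g=np.where(~B[r,190:325])[0]+190;k=np.where(red[r,230:285])[0]+230
    print(r,'collar',E(g.min()-.5,r,.196),E(g.max()+.5,r,.196),'handle',E(k.min()-.5,r,.236),E(k.max()+.5,r,.236))
for r in range(194,206,3): print(r,[u for u in range(200,230) if not B[r,u]][:14]); print(E([u for u in range(200,230) if not B[r,u]][0]-.5,r,.193))
for r in (60,100,140):
    b=np.where(B[r])[0];print('cover',b.min(),b.max(),E(b.min()-.5,r,.192),E(b.max()+.5,r,.192))
E
```

```text
205 collar (-21.9, 13.0) (26.7, 13.0) handle (-1.2, 25.9) (7.5, 25.9)
220 collar (-25.7, 4.3) (31.0, 4.3) handle (-2.9, 19.5) (8.7, 19.5)
235 collar (-27.4, -4.7) (32.6, -4.7) handle (-3.8, 13.0) (9.6, 13.0)
194 [224, 225, 226, 227, 228, 229]
(-15.5, 18.4)
197 [221, 222, 223, 224, 225, 226, 227, 228, 229]
(-17.2, 16.7)
200 [213, 214, 215, 216, 217, 218, 219, 220, 221, 222, 223, 224, 225, 226]
(-21.7, 15.0)
203 [213, 214, 215, 216, 217, 218, 219, 220, 221, 222, 223, 224, 225, 226]
(-21.8, 13.2)Traceback (most recent call last):
  File "<stdin>", line 13, in <module>
    return umr_minimum(a, axis, None, out, keepdims, initial, where)
ValueError: zero-size array to reduction operation minimum which has no identity
```

```bash
python3 -m handwheel '{"deltas": [[-1,0,-0.02,0.02,0],[-1,0,-0.03,0,0],[-1,0,0,0,0],[-1,0,0,-0.03,0],[-1,0,0,-0.02,0],[-1,0,0,0,0]]}'; python3 -c "
from h import *
goto(.5441,-.2562,.276); s=status.get_state();print(s['wrist_force'],s['ft_torque'])"
```

```text
clock: 20.0
tcp_pos: [0.5423, -0.2548, 0.2793]
orientation: [-0.008, 0.791, 0.612, 0.005]
wrist_force: [3.6, -0.4, 6.5]
finger_gap: 0.0131
grip_force: 59.7
tcp [ 0.5423 -0.2548  0.2793] yaw 75.46 zax [-0.0026  0.0191 -0.9998] j6 1.246 t 20.0
units [-0.023  0.053  0.081]
[ 3.58089004 -0.40847341  6.4821523 ] [ 0.07022666 -1.05762707  0.00691007]
```

It popped up into the groove: the cover is now about 3 mm down and the force is the gasket's alone. I'll ease off further.

```bash
python3 -m handwheel '{"deltas": [[-1,0,0,-0.02,0],[-1,0,0,-0.02,0],[-1,0,0,0,0],[-1,0,0,0,0]]}'; python3 -c "
from h import *
goto(.5441,-.2562,.276); s=status.get_state();print(s['wrist_force'],s['ft_torque'])"
```

```text
clock: 20.5
tcp_pos: [0.5422, -0.2548, 0.2798]
orientation: [-0.009, 0.791, 0.612, 0.005]
wrist_force: [5.4, -0.4, 2.4]
finger_gap: 0.0134
grip_force: 59.0
tcp [ 0.5422 -0.2548  0.2798] yaw 75.46 zax [-0.0038  0.0199 -0.9998] j6 1.246 t 20.5
units [-0.024  0.056  0.093]
[ 5.37503756 -0.44505285  2.41085874] [-0.14172974 -1.44828051 -0.03832553]
```

```bash
python3 -m handwheel '{"deltas": [[-1,0,0.02,-0.01,0],[-1,0,0.01,-0.01,0],[-1,0,0,0,0]]}'; python3 -c "
from h import *
goto(.5441,-.2562,.276); s=status.get_state();print(s['wrist_force'],s['ft_torque'])"
```

```text
clock: 20.88
tcp_pos: [0.5424, -0.2549, 0.2798]
orientation: [-0.01, 0.791, 0.612, 0.004]
wrist_force: [5.3, -2.2, -1.7]
finger_gap: 0.013
grip_force: 58.5
tcp [ 0.5424 -0.2549  0.2798] yaw 75.44 zax [-0.0064  0.0207 -0.9998] j6 1.246 t 20.875
units [-0.024  0.05   0.095]
[ 5.27986262 -2.17257843 -1.68643387] [-0.40763803 -1.37488931 -0.03144407]
```

```bash
python3 -m handwheel '{"deltas": [[-1,0,0.03,0.01,0],[-1,0,0.02,0,0],[-1,0,0,0,0],[-0.4,0,0,0,0],[-0.2,0,0,0,0],[0,0,0,0,0],[0.2,0,0,0,0],[0.2,0,0,0,0]]}' 20
python3 -m handwheel '{"deltas": [[0.2,0,0,-0.2,0],[0.2,0,0,-0.4,0],[0.2,0,0,-0.6,0],[0.2,0,0,-0.6,0],[0.2,0,0,-0.6,0],[0.2,0,0,-0.6,0],[0.2,0,0,0,0],[0.2,0,0,0,0]]}'
python3 - <<'E'
from h import *
import pickle
s=status.get_state();print(s['wrist_force'])
c=optics.read_camera('wrist');b=optics.read_camera('side');pickle.dump(c,open('wrist5.pkl','wb'));pickle.dump(b,open('side5.pkl','wb'))
cv2.imwrite('pics/w5.png',np.hstack([cv2.resize(c['frame'][60:300,136:376,::-1],(400,400)),cv2.resize(b['frame'][10:130,240:360,::-1],(400,400))]))
P=cloud(b);hsv=cv2.cvtColor(b['frame'],cv2.COLOR_RGB2HSV).astype(int);H,S=hsv[...,0],hsv[...,1]
m=(H>100)&(H<125)&(S>110)&(abs(P[...,2]-.19)<.015)&(abs(P[...,0]-.54)<.1);print('cover z side',np.median(P[m][:,2]),m.sum(),'(was .1936 over blue)')
b0=pickle.load(open('side.pkl','rb'));P0=cloud(b0);hsv=cv2.cvtColor(b0['frame'],cv2.COLOR_RGB2HSV).astype(int)
m0=(hsv[...,0]>100)&(hsv[...,0]<125)&(hsv[...,1]>110)&(abs(P0[...,2]-.19)<.015);mm=m&m0;print('dz',np.median((P-P0)[mm][:,2]))
a=np.radians(-14.4);ex=np.array([np.cos(a),np.sin(a)]);ey=np.array([-ex[1],ex[0]]);O=np.array([.5435,-.248])
hw=cv2.cvtColor(c['frame'],cv2.COLOR_RGB2HSV).astype(int);red=((hw[...,0]<8)|(hw[...,0]>172))&(hw[...,1]>150);red[:,:200]=0;red[:,320:]=0
Q=frays(c,np.argwhere(red)[:,::-1],.236);print('handle',rect(Q),(Q[:,:2].mean(0)-O)@np.c_[ex,ey]*1e3)
E
```

```text
clock: 21.88
tcp_pos: [0.5442, -0.2551, 0.2797]
orientation: [-0.01, 0.791, 0.612, 0.004]
wrist_force: [-0.2, 1.2, -0.3]
finger_gap: 0.0515
grip_force: 0.0
clock: 22.88
tcp_pos: [0.5449, -0.2576, 0.3995]
orientation: [-0.01, 0.791, 0.612, 0.004]
wrist_force: [0.5, 0.1, -0.7]
finger_gap: 0.0512
grip_force: 0.0
[ 0.46912632  0.13225569 -0.7468397 ]
cover z side 0.1911908925498691 1441 (was .1936 over blue)
dz -0.002244866100782006
handle (array([ 542.6, -251.4]), array([48.2, 15.4]), 75.8) [-0.11332179 -3.1574056 ]
```

View pics/w5.png

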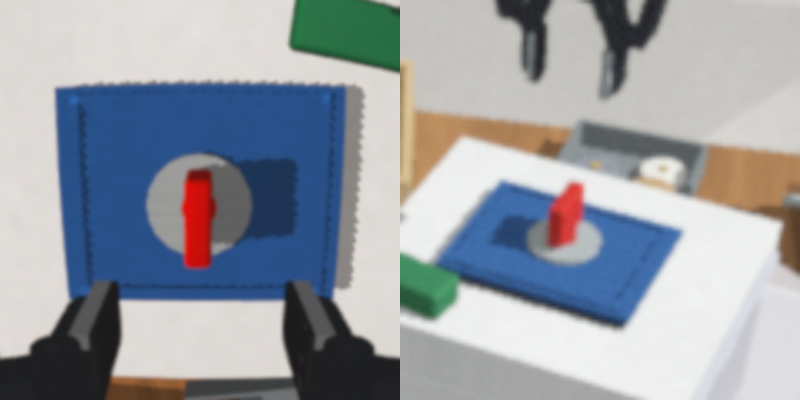

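The picture shows the bolt upright and released at (198,205), turned across the slot (75.8° against a target of 75.6°). The cover stays 2.2 mm down and the gripper is clear, so I'm handing it in.

```bash
python3 -c "
from workcell import hand_in
print(hand_in())"
```

```text
the job is handed in; nothing more can be done
None
```

The job is handed in: the T-bolt is locked across the slot, upright and released, the cover is held about 2.2 mm down by the last camera check, pressing stayed around 12 N or less in the readings, and I never went near the polishing bar, jar or hammer; no verdict came back.

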